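# Open the cleaner bottle's safety cap and hold it above

## Task

Closing time at the nut counter: open the square cleaner bottle that stands in the grey tote. Push its safety cap down against its spring, keep it pushed down while you twist it anticlockwise about a sixth of a turn until it comes free, then lift it off and finish still holding the cap level in the gripper, with it about 10 cm above the bottle's mouth, so that a colleague can draw a dose. Leave the bottle standing in its well, and leave the things around it where they are.

Things in the scene. Friction and masses are not known exactly. Their poses are not given: they have to be found in the camera images.
- cap_mid (a point): Centre (half-way up, on the axis) of the ribbed white round safety cap: 56 mm across the ribs, 31 mm high, about 50 g, loose. z: up along its axis; x: towards one of its three inner tabs. Locked, this point lies 2.5 mm below the bottle's rim, and the cap's underside 19 mm above the bottle's flat shoulder: the fingers can take it by its sides from above, in any direction.
- cap_seal (a joint): How far the cap is pressed onto the rim against the sprung seal inside it (m): 0 at rest, yields from 4 N, 10 N at 4 mm, hard stop at 6.5 mm (14 N). Three hooked lugs lock the cap: unpressed it cannot turn or lift (3 degrees, 0.5 mm of play). Pressed 4 mm or more (5 to 6 is safe) it turns anticlockwise seen from above; it lifts off freely from 30 degrees on (60 is ideal); hard stop at 90.
- bottle_mouth (a point): Centre of the rim of the neck of the square white cleaner bottle. z up, x and y along the bottle's sides; x is also the locked cap's x. The neck is 35 mm in diameter, 47 mm over the lugs.
- bottle: The square white cleaner bottle, loose, 0.45 to 0.9 kg: 84 x 84 mm, 128 mm high up to its flat shoulder, 165 mm up to the rim of its neck. Origin: centre of its underside. It stands in any one of the tote's wells with 2 mm to spare on each side, so it cannot turn with the cap.
- tote: Grey plastic cleaning tote, fixed on the counter: 96 mm (x) x 280 mm (y) x 68 mm high, a small carrying lug at each end, three square wells of 88 mm in a row along its y, 92 mm apart, floor 6 mm thick. Origin: centre of its underside.
- detergent: Bystander in another well of the tote: round white bottle, 72 mm in diameter, 120 mm high with its narrow screw cap. Origin: centre of its underside.
- polish_tin: Bystander in another well of the tote: round tin, 76 mm in diameter, 97 mm high. Origin: centre of its underside.
- terminal: Bystander: black card terminal lying on the counter, 165 x 78 x 38 mm. Origin: centre of its underside.
- scoop: Bystander: steel nut scoop lying on the counter, 205 mm long, 60 mm wide, 34 mm high. Origin: under the back of its bowl.
- amber_jar: Bystander: amber glass jar, 68 mm in diameter, 125 mm high. Origin: centre of its underside.
- tub_a: Bystander: clear lidded tub of nuts, 100 mm in diameter, 72 mm high. Origin: centre of its underside.
- tub_b: Bystander: another such tub, 100 mm in diameter, 72 mm high. Origin: centre of its underside.
Not all that is in view belongs to the job. Of the things that look like the part that bears cap_mid, the middle-sized one is meant.

How it is judged (in metres and radians):
On the way, in this order (a step that is already met when the one before it is completed fails the run):
1. the cap is pressed down against its spring, at least 3.5 mm (z of cap_mid in the frame of bottle_mouth below -0.006 m and angle between the x axis of cap_mid and the x axis of bottle_mouth, either way round below 0.3 rad), for 0.1 s.
2. the cap is twisted free of its lugs while on the neck (angle between the x axis of cap_mid and the x axis of bottle_mouth, either way round above 0.5 rad and z of cap_mid in the frame of bottle_mouth below 0.004 m).
At the end, for the whole second after the job is handed in: The cap, off the bottle, is still gripped by the fingers and at rest, level within 0.3 rad, its centre 60 to 160 mm above the bottle's rim and within 35 mm of the neck's axis sideways, touching the bottle nowhere; the bottle stands upright at rest in its well, within 15 mm of where it stood (z of cap_mid in the frame of bottle_mouth between 0.06 and 0.16 m and horizontal distance between cap_mid and bottle_mouth below 0.035 m and angle between cap_mid's own z axis and vertical below 0.3 rad and contact force between cap and the fingers above 1 N and contact force between cap and bottle below 0.1 N and linear speed of each of cap, bottle below 0.03 m/s and angle between bottle_mouth's own z axis and vertical below 0.1 rad and distance of bottle_mouth from where it was at the start of the episode below 0.015 m); the arm keeps its last pose, push and grip.
It fails at once if the bottle is pulled up or knocked: its rim moves more than 25 mm (distance of bottle_mouth from where it was at the start of the episode above 0.025 m).
It fails at once if something standing around is pushed more than 25 mm (distance of any of detergent, polish_tin, terminal, scoop, amber_jar, tub_a, tub_b from where it was at the start of the episode above 0.025 m).
It also fails if it takes over 35 s, if anything falls off the work surface, if the arm or the gripper's body presses on something with over 40 N, if the wrist force passes 120 N, or if a joint passes its speed limit or range.

## Robot

A 6-joint arm with a two-finger parallel gripper is mounted at the origin on the work surface. World frame = base frame: x ahead of the robot, y to its left, z up, the work surface at z = 0. Lengths are in m, angles in degrees, forces in N, time in s.
With the tool pointing down it reaches from about 0.35 to 0.875 m from the base axis. Payload 4.2 kg.
Tool frame: the origin (TCP) lies on the centre line of the jaws, within the pads' length; the fingertips stand 25 mm ahead of it and the grasp point (between the pads) lies 6 mm ahead of it; z points along the fingers, y is the line along which they close (so a half turn about z gives the same grasp; the last joint's range is limited). The gripper opens to 87 mm and grips with 3 to 60 N. Pads are 19 mm wide; open, the fingers measure 117 mm over their backs; the gripper's body (75 mm by 190 mm) begins 51 mm behind the grasp point.
Start: joints at [78.186, 22.042, 0.453, 0, -68.411, -14.817], TCP at [0.28, 0.559, 0.248] pointing down, gripper open.
Joint ranges: [-179.83, 179.83], [-69.29, 118.12], [-61.27, 80.66], [-181.25, 117.63], [-171.15, -9.14], [-177.46, 177.46]. Speed limits (degrees/s): [159.86, 159.86, 180, 180, 180, 180].

## Interface

Orientations are given as a 3x3 rotation matrix whose columns are the frame's x, y, z axes.
In Python, from station import r gives the robot as it stands.
- The arm moves only by the tool move_arm, never from a script. Its argument "series" is a list of rows, each an object with "grip": the opening, from 0 (shut) to 1 (fully open); "xyz": the shift along the tool's x, y, z in mm, a list of three; "angular": the turn, a rotation vector about the tool's x, y, z in rad, a list of three. A call has 1 to 10 rows; each row is the pose to reach, as a shift and turn from the pose commanded when the call began, along the tool's axes at that moment; what a row does not reach only later rows make up. A row lasts 1/10 s, in which the tool goes at most 50 mm and 8.59 degrees, less where a joint would pass 70% of its speed; a pose out of reach is approached as far as the arm can. A call with a gripper value outside its range is refused whole. The fingers move at their own pace and stop on an object; the grip force is fixed at half the most. Time passes only in rows, so rows that repeat a pose let the fingers close. It gives the time, the measured TCP pose, the force, the opening and the grip force at its end, in the units of the state.
- r.sense(): the state, without advancing time (a new reading comes with each control period).
- r.capture(name): name is "scene" or "top" or "wrist"; returns a dict with "img" (384x512x3 uint8, red, green, blue), "camera_matrix" (3x3 intrinsics, pixels), "rvec" (rotation vector, rad) and "tvec" (3), from world to camera coordinates, as OpenCV has them; the wrist camera has in their place "hand_eye" (4x4, takes a point from camera to tool coordinates, whose origin is the TCP and whose axes are the flange's). Camera axes: x right, y down, z forward; pixel columns grow to the right and rows downward; lengths in m; the calibration is good to about 2 mm. The wrist camera is an equidistant fisheye: a pixel r from the principal point sees the ray r / f radians off the axis. A picture is of the moment at which its call begins: read the wrist's pose just before it. There is no depth.
- r.finish_job(): hands the job in; it is judged then, once.
The state is a dict: "time_s": time; "joints": joint angles; "joint_velocities": joint speeds; "effort": joint torques, N m; "tcp_pos": TCP position; "ee_rot": TCP orientation; "wrist_force": force on the tool from outside, world axes, zero at the start; "moment": the same for the moment, N m; "gripper_width": opening from 0.0 (shut) to 1.0 (fully open); "gripper_force": force on a finger pad.
Only numpy, scipy, OpenCV 4.12 (cv2) and the standard library are available. Lean on these libraries where they do the work, as an engineer would, in place of code of your own. Each camera call takes 0.05 s, during which the arm holds its last target. There are 200 camera calls.

## Working session

There is one attempt and no reset: what is moved stays moved. The work goes in short steps, Python scripts to look and compute and a tool call to move; the robot and the scene stay as the last step left them, time stands still between calls to the robot, and variables do not carry over. Pictures are saved under pics/ and viewed, at most 10 in all, crops included, and the job is handed in when it is done.

Besides the shell and the picture viewer there is one more tool, called after "Request:" by a JSON object that holds its "name" and its "arguments". move_arm: Moves the arm, as the interface text tells. Its arguments: {"type":"object","properties":{"series":{"type":"array"}},"required":["series"]}

```bash
mkdir -p pics
python3 - <<'E'
from station import r
import cv2,numpy as np
s=r.sense();print(s)
ims=[]
for n in("scene","top"):
    c=r.capture(n);np.savez(n,**c);cv2.imwrite(f"{n}.png",c["img"][:,:,::-1]);cv2.imwrite(f"pics/{n}.png",cv2.resize(c["img"][:,:,::-1],(768,576)))
    R=cv2.Rodrigues(c["rvec"])[0];print(n,c["camera_matrix"].tolist(),(-R.T@c["tvec"].ravel()),R.tolist())
E
```

```text
{'time_s': 0.0, 'joints': array([ 7.81864683e+01,  2.20914535e+01,  3.81203809e-01, -3.07551941e-02,
       -6.84105089e+01, -1.48168609e+01]), 'joint_velocities': array([ 0.03054212, -0.06674622, -0.02771571,  0.03162105,  0.04932808,
       -0.05034614]), 'effort': array([-5.84572099e-04, -3.90659988e+01,  1.87404388e+01,  4.21957076e+00,
        1.09860190e-02, -1.93073170e-04]), 'tcp_pos': array([0.27987287, 0.55823258, 0.2464574 ]), 'ee_rot': array([[ 8.93827839e-01, -4.48409352e-01, -9.20029035e-04],
       [-4.48410293e-01, -8.93825690e-01, -1.96075964e-03],
       [ 5.68773739e-05,  2.16513204e-03, -9.99997654e-01]]), 'wrist_force': array([0.67054857, 1.04354931, 0.0223134 ]), 'moment': array([-0.05917716, -0.00819731, -0.01170244]), 'gripper_force': 0.0, 'gripper_width': 0.9977247684289674}
scene [[478.1214110892685, 0.0, 257.1498527717537], [0.0, 478.1214110892685, 190.78696986869494], [0.0, 0.0, 1.0]] [1.09296806 0.40084497 1.21807245] [[-0.5429883309061192, 0.839738383994271, 0.0017660539280556498], [0.7164490293659961, 0.4643624161143224, -0.5206422330362669], [-0.4380233564780637, -0.2814373694930338, -0.8537731233955147]]
top [[395.75973783713744, 0.0, 258.5140758939332], [0.0, 395.75973783713744, 192.26719769336114], [0.0, 0.0, 1.0]] [0.31542227 0.04152236 1.33917003] [[-0.02411391947197772, -0.9995155701988648, 0.01967597056658603], [-0.9854092345979416, 0.020447353820214342, -0.16896906844405], [0.16848489325989452, -0.02346338960570607, -0.985424938841824]]
```

View pics/scene.png

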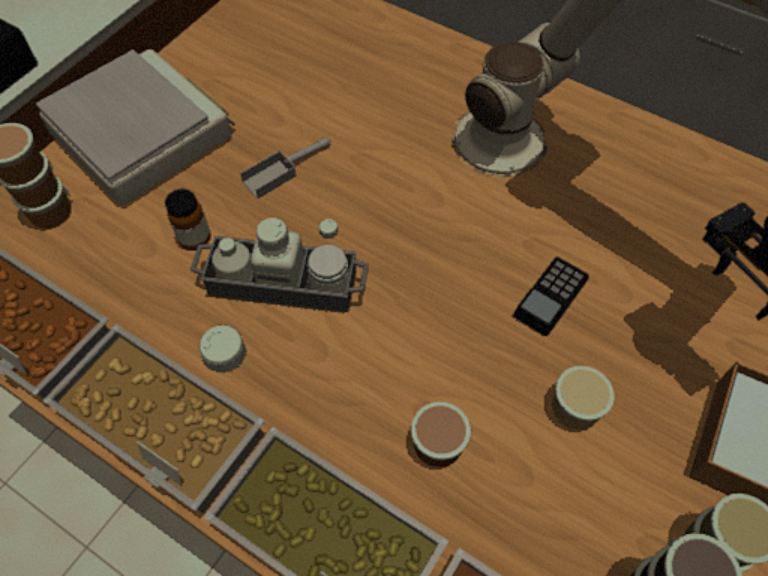

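View pics/top.png

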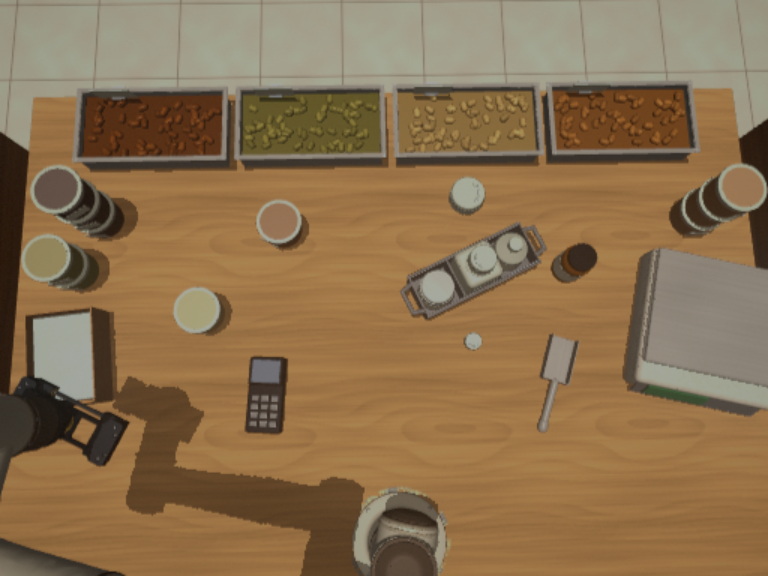

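The bottle stands in the tote's middle well, with its cap at about scene (272,232) and top (482,258), in displayed pixels. The loose round caps nearby are the larger and smaller decoys. I'll enlarge both views.

Run:
```python
import cv2,numpy as np
a=cv2.imread("top.png")[140:220,260:370];b=cv2.imread("scene.png")[135:215,120:250]
a=cv2.resize(a,(770,560),interpolation=cv2.INTER_CUBIC)
b=cv2.resize(b,(780,480),interpolation=cv2.INTER_CUBIC)
cv2.imwrite("pics/a.png",a);cv2.imwrite("pics/b.png",b)
```

```text
(no output)
```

View pics/a.png

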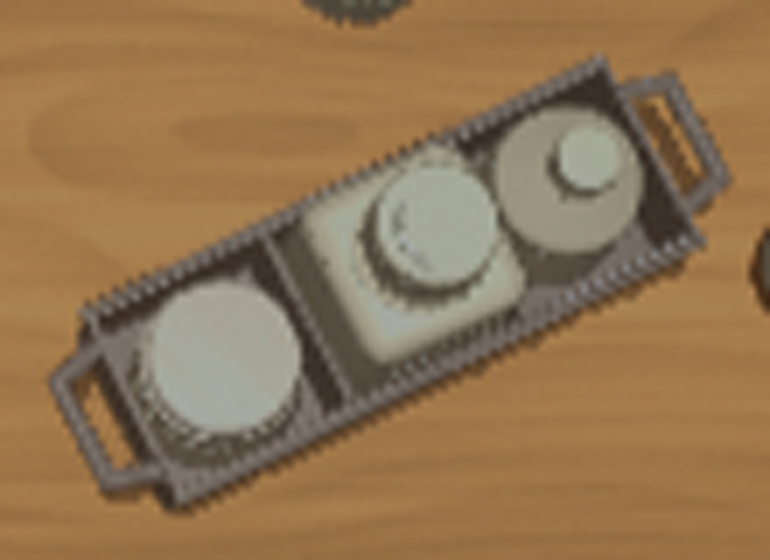

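View pics/b.png

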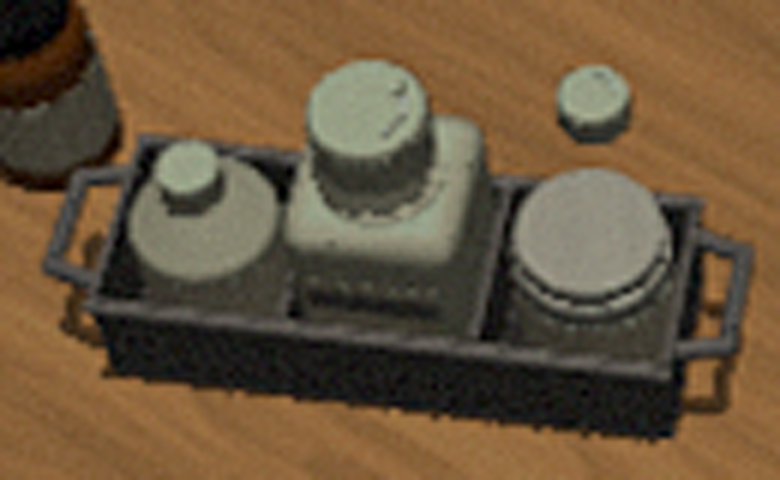

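The top crop shows the cap's top face centred at (436,224), and the scene crop shows it at (368,110). The tote's rim corners in the top crop are about (600,60), (703,240), (180,508) and (85,308). Next I'll triangulate.

```bash
cat > h.py <<'E'
import numpy as np,cv2
class V:
    def __init__(s,n):
        c=np.load(n+".npz");s.K=c["camera_matrix"];s.R=cv2.Rodrigues(c["rvec"])[0];s.t=c["tvec"].ravel();s.C=-s.R.T@s.t
    def ray(s,p): 
        d=s.R.T@np.linalg.solve(s.K,[p[0],p[1],1]);return d/np.linalg.norm(d)
    def plane(s,p,z): d=s.ray(p);return s.C+d*(z-s.C[2])/d[2]
E
python3 - <<'E'
from h import *
T,S=V("top"),V("scene")
ct=lambda x,y:(260+(x+.5)/7-.5,140+(y+.5)/7-.5)
cs=lambda x,y:(120+(x+.5)/6-.5,135+(y+.5)/6-.5)
a,b=ct(436,224),cs(368,110)
print(T.plane(a,.184),S.plane(b,.184))
A=np.c_[T.ray(a),-S.ray(b)];l=np.linalg.lstsq(A,S.C-T.C,rcond=None)[0]
print(T.C+l[0]*T.ray(a),S.C+l[1]*S.ray(b))
c=np.array([T.plane(ct(*p),.068) for p in[(600,60),(703,240),(180,508),(85,308)]])[:,:2]
print(c,c.mean(0),[np.linalg.norm(c[i]-c[i-1]) for i in range(4)],np.degrees(np.arctan2(*(c[0]-c[3])[::-1])),np.degrees(np.arctan2(*(c[1]-c[2])[::-1])))
for n,p,z in[("det",(590,158),.126),("tin",(226,358),.103)]: print(n,T.plane(ct(*p),z))
E
```

```text
[ 0.57193233 -0.17743298  0.184     ] [ 0.57365874 -0.17433142  0.184     ]
[ 0.57264138 -0.17803822  0.18080685] [ 0.57180447 -0.17638518  0.18030768]
[[ 0.67614201 -0.28197983]
 [ 0.58748101 -0.3254085 ]
 [ 0.46572833 -0.07380212]
 [ 0.56074323 -0.03265817]] [ 0.57252365 -0.17846216] [np.float64(0.2747329014725475), np.float64(0.09872599844689872), np.float64(0.2795165222581393), np.float64(0.10354059270853458)] -65.16289229027714 -64.17759560859768
det [ 0.61396883 -0.25986438  0.126     ]
tin [ 0.52958507 -0.09396863  0.103     ]
```

The cap is at about (0.572, -0.177). The triangulated height is 0.181 against an expected 0.184, and it matches the tote's centre. I'll travel towards it at the current height while turning the wrist clockwise, to leave room for the twist.

Request:
{"name": "move_arm", "arguments": {"series": [{"grip":1,"xyz":[37,33,0],"angular":[0,0,0.1]},{"grip":1,"xyz":[74,66,0],"angular":[0,0,0.2]},{"grip":1,"xyz":[111,99,0],"angular":[0,0,0.3]},{"grip":1,"xyz":[148,132,0],"angular":[0,0,0.4]},{"grip":1,"xyz":[185,165,0],"angular":[0,0,0.5]},{"grip":1,"xyz":[222,198,0],"angular":[0,0,0.6]},{"grip":1,"xyz":[259,231,0],"angular":[0,0,0.7]},{"grip":1,"xyz":[296,264,0],"angular":[0,0,0.8]},{"grip":1,"xyz":[333,297,0],"angular":[0,0,0.9]},{"grip":1,"xyz":[370,330,0],"angular":[0,0,1.0]}]}}

```text
time_s: 1.1
tcp_pos: [0.463, 0.0958, 0.2475]
ee_rot: [[0.102, -0.995, -0.0], [-0.995, -0.102, 0.0], [-0.0, 0.0, -1.0]]
wrist_force: [0.3, 0.2, 0.1]
gripper_width: 0.999
gripper_force: 0.0
```

```bash
cat > d.py <<'E'
from station import r
import numpy as np,sys
s=r.sense();R=s["ee_rot"];p=s["tcp_pos"]
print(s["time_s"],p.round(4),R.round(4).tolist(),s["joints"].round(1),s["wrist_force"].round(2),s["moment"].round(2),s["gripper_width"],s["gripper_force"])
if len(sys.argv)>3: print("tool mm",(R.T@(np.array(list(map(float,sys.argv[1:4])))-p)*1e3).round(1))
E
python3 d.py .572 -.177 .248
```

```text
1.1 [0.463  0.0958 0.2475] [[0.102, -0.9948, -0.0001], [-0.9948, -0.102, 0.0001], [-0.0001, 0.0, -1.0]] [ 31.4   7.1 -20.   -0.  -62.9 -25.6] [0.29 0.21 0.07] [ 0.1  -0.17 -0.01] 0.9990040440648421 0.0
tool mm [282.5 -80.6  -0.5]
```

Request:
{"name": "move_arm", "arguments": {"series": [{"grip":1,"xyz":[47,-13,0],"angular":[0,0,0]},{"grip":1,"xyz":[94,-27,0],"angular":[0,0,0]},{"grip":1,"xyz":[141,-40,0],"angular":[0,0,0]},{"grip":1,"xyz":[188,-54,0],"angular":[0,0,0]},{"grip":1,"xyz":[235,-67,0],"angular":[0,0,0]},{"grip":1,"xyz":[270,-77,0],"angular":[0,0,0]},{"grip":1,"xyz":[282,-80,0],"angular":[0,0,0]},{"grip":1,"xyz":[282,-80,0],"angular":[0,0,0]},{"grip":1,"xyz":[282,-80,0],"angular":[0,0,0]}]}}

```text
time_s: 2.0
tcp_pos: [0.5718, -0.1735, 0.2471]
ee_rot: [[0.106, -0.994, -0.001], [-0.994, -0.106, 0.001], [-0.001, 0.001, -1.0]]
wrist_force: [0.8, 0.8, 0.5]
gripper_width: 0.999
gripper_force: 0.0
```

```bash
python3 d.py .572 -.177 .248
python3 - <<'E'
from station import r
import cv2,numpy as np
c=r.capture("wrist");np.savez("w",**c);cv2.imwrite("pics/w.png",c["img"][:,:,::-1]);print(c["hand_eye"].tolist(),c["camera_matrix"].tolist())
E
```

```text
2.0 [ 0.5718 -0.1735  0.2471] [[0.1058, -0.9944, -0.0011], [-0.9944, -0.1058, 0.0006], [-0.0007, 0.001, -1.0]] [ -1.4  19.4  -3.6  -0.  -67.1   7.5] [0.76 0.84 0.48] [ 0.09 -0.05 -0.01] 0.9987832302468562 0.0
tool mm [ 3.5  0.2 -0.9]
[[-0.0012762649959031274, -0.9535332622492978, -0.30128506257674253, 0.08381061611791982], [0.9999988848680287, -0.0009833128399283284, -0.0011239922408848493, -0.0009101831954336781], [0.0007755065176834716, -0.3012861611160896, 0.9535334539016294, -0.13867459874992769], [0.0, 0.0, 0.0, 1.0]] [[297.3186396354542, 0.0, 253.94886880037456], [0.0, 297.3186396354542, 190.50656707344518], [0.0, 0.0, 1.0]]
```

View pics/w.png

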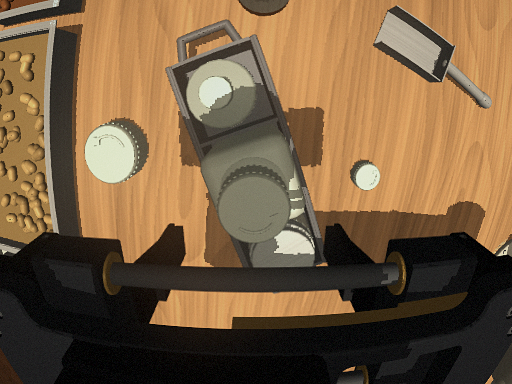

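The wrist view shows the cap directly ahead between the fingers, with its top face centred at about (254,208) and a radius of about 36 px. I'll turn that into a position.

Run:
```python
from station import r
import numpy as np
c=np.load("w.npz");K=c["camera_matrix"];H=c["hand_eye"];s=r.sense();R=s["ee_rot"];p=s["tcp_pos"]
def pl(u,v,z):
    d=np.array([u-K[0,2],v-K[1,2]]);q=np.linalg.norm(d);th=q/K[0,0];ray=np.r_[np.sin(th)*d/q,np.cos(th)]
    o=p+R@H[:3,3];w=R@H[:3,:3]@ray;return o+w*(z-o[2])/w[2]
for q in[(254,208),(218,208),(290,208),(254,172),(254,243)]:
    X=pl(*q,.184);print(q,X.round(4),(R.T@(X-p)*1e3).round(1))
```

```text
(254, 208) [ 0.5737 -0.1794  0.184 ] [ 6.6 -1.1 63.5]
(218, 208) [ 0.5998 -0.1766  0.184 ] [  6.6 -27.4  63.5]
(290, 208) [ 0.5475 -0.1822  0.184 ] [ 6.5 25.2 63.5]
(254, 172) [ 0.5765 -0.2062  0.184 ] [33.5 -1.1 63.5]
(254, 243) [ 0.5706 -0.1509  0.184 ] [-22.1  -1.2  63.5]
```

Request:
{"name": "move_arm", "arguments": {"series": [{"grip":1,"xyz":[2,-1,10],"angular":[0,0,0]},{"grip":1,"xyz":[2,-1,20],"angular":[0,0,0]},{"grip":1,"xyz":[2,-1,30],"angular":[0,0,0]},{"grip":1,"xyz":[2,-1,30],"angular":[0,0,0]},{"grip":1,"xyz":[2,-1,30],"angular":[0,0,0]}]}}

```text
time_s: 2.55
tcp_pos: [0.5734, -0.1758, 0.2171]
ee_rot: [[0.106, -0.994, -0.001], [-0.994, -0.106, -0.0], [0.0, 0.001, -1.0]]
wrist_force: [0.4, 0.1, 0.8]
gripper_width: 0.999
gripper_force: 0.0
```

```bash
python3 d.py .573 -.178 .1745
```

```text
2.55 [ 0.5734 -0.1758  0.2171] [[0.1063, -0.9943, -0.001], [-0.9943, -0.1063, -0.0002], [0.0001, 0.001, -1.0]] [ -1.6  20.9  -5.8   0.  -63.3   7.7] [0.37 0.11 0.76] [ 0.06 -0.07  0.03] 0.999228241264154 0.0
tool mm [ 2.1  0.6 42.6]
```

Request:
{"name": "move_arm", "arguments": {"series": [{"grip":1,"xyz":[2,0.5,15],"angular":[0,0,0]},{"grip":1,"xyz":[2,0.5,30],"angular":[0,0,0]},{"grip":1,"xyz":[2,0.5,42],"angular":[0,0,0]},{"grip":1,"xyz":[2,0.5,42],"angular":[0,0,0]},{"grip":0.72,"xyz":[2,0.5,42],"angular":[0,0,0]},{"grip":0.68,"xyz":[2,0.5,42],"angular":[0,0,0]},{"grip":0.66,"xyz":[2,0.5,42],"angular":[0,0,0]},{"grip":0.65,"xyz":[2,0.5,42],"angular":[0,0,0]}]}}

```text
time_s: 3.35
tcp_pos: [0.5735, -0.178, 0.1762]
ee_rot: [[0.106, -0.994, 0.001], [-0.994, -0.106, -0.0], [0.0, -0.001, -1.0]]
wrist_force: [-0.7, 0.4, 0.0]
gripper_width: 0.727
gripper_force: 0.0
```

```bash
python3 d.py .573 -.178 .1745
python3 - <<'E'
from station import r
import cv2,numpy as np
c=r.capture("wrist");cv2.imwrite("pics/w2.png",c["img"][:,:,::-1])
E
```

```text
3.35 [ 0.5735 -0.178   0.1762] [[0.1059, -0.9944, 0.0012], [-0.9944, -0.1059, -0.0001], [0.0002, -0.0012, -1.0]] [ -1.8  23.   -8.9   0.  -58.    7.9] [-0.72  0.42  0.04] [ 0.06  0.02 -0.02] 0.726847947580935 0.0
tool mm [-0.1  0.5  1.7]
```

View pics/w2.png

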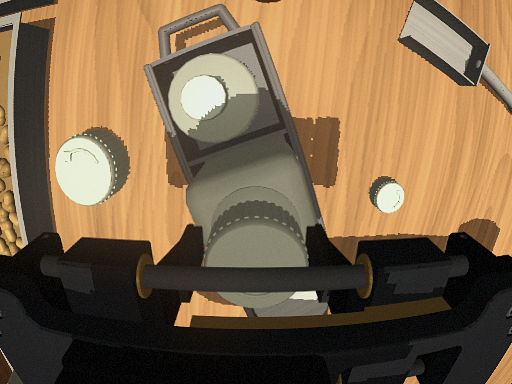

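The cap sits centred between the fingers (centre column about 256). I'll close now.

Request:
{"name": "move_arm", "arguments": {"series": [{"grip":0.65,"xyz":[0,0.5,2],"angular":[0,0,0]},{"grip":0.55,"xyz":[0,0.5,2],"angular":[0,0,0]},{"grip":0.4,"xyz":[0,0.5,2],"angular":[0,0,0]},{"grip":0,"xyz":[0,0.5,2],"angular":[0,0,0]},{"grip":0,"xyz":[0,0.5,2],"angular":[0,0,0]},{"grip":0,"xyz":[0,0.5,2],"angular":[0,0,0]}]}}

```text
time_s: 4.0
tcp_pos: [0.5727, -0.1781, 0.1734]
ee_rot: [[0.106, -0.994, -0.0], [-0.994, -0.106, 0.0], [-0.0, 0.0, -1.0]]
wrist_force: [-0.2, 0.5, 0.2]
gripper_width: 0.647
gripper_force: 30.0
```

```bash
python3 d.py .573 -.178 .1745
```

```text
4.0 [ 0.5727 -0.1781  0.1734] [[0.1058, -0.9944, -0.0003], [-0.9944, -0.1058, 0.0], [-0.0, 0.0002, -1.0]] [ -1.8  23.1  -9.2  -0.  -57.7   7.9] [-0.16  0.47  0.17] [ 0.09 -0.03  0.02] 0.6473894869463692 29.9998142325785
tool mm [-0.1 -0.3 -1.1]
```

Gripped at 56.3 mm, which matches the cap. Now I'll press down.

Request:
{"name": "move_arm", "arguments": {"series": [{"grip":0,"xyz":[0,0,2],"angular":[0,0,0]},{"grip":0,"xyz":[0,0,4],"angular":[0,0,0]},{"grip":0,"xyz":[0,0,5.5],"angular":[0,0,0]},{"grip":0,"xyz":[0,0,5.5],"angular":[0,0,0]},{"grip":0,"xyz":[0,0,5.5],"angular":[0,0,0]}]}}

```text
time_s: 4.5
tcp_pos: [0.573, -0.1782, 0.17]
ee_rot: [[0.106, -0.994, 0.001], [-0.994, -0.106, -0.001], [0.001, -0.001, -1.0]]
wrist_force: [-3.3, 1.4, 8.3]
gripper_width: 0.644
gripper_force: 30.0
```

```bash
python3 d.py
```

```text
4.5 [ 0.573  -0.1782  0.17  ] [[0.1065, -0.9943, 0.0013], [-0.9943, -0.1065, -0.0008], [0.0009, -0.0012, -1.0]] [ -1.8  23.3  -9.5   0.1 -57.2   7.9] [-3.29  1.36  8.29] [ 0.54  0.95 -0.05] 0.6443805432329828 30.001382040063618
```

Request:
{"name": "move_arm", "arguments": {"series": [{"grip":0,"xyz":[0,0,2],"angular":[0,0,0]},{"grip":0,"xyz":[0,0,3.5],"angular":[0,0,0]},{"grip":0,"xyz":[0,0,3.5],"angular":[0,0,0]},{"grip":0,"xyz":[0,0,3.5],"angular":[0,0,0]}]}}

```text
time_s: 4.9
tcp_pos: [0.5731, -0.1782, 0.1675]
ee_rot: [[0.107, -0.994, 0.002], [-0.994, -0.107, -0.001], [0.001, -0.002, -1.0]]
wrist_force: [-4.8, 2.7, 12.7]
gripper_width: 0.648
gripper_force: 30.0
```

```bash
python3 d.py
```

```text
4.9 [ 0.5731 -0.1782  0.1675] [[0.1068, -0.9943, 0.0019], [-0.9943, -0.1068, -0.0012], [0.0014, -0.0018, -1.0]] [ -1.8  23.4  -9.7   0.1 -56.8   7.9] [-4.81  2.74 12.74] [ 0.81  1.23 -0.02] 0.6479370866537607 30.001823586608225
```

12.7 N puts the seal at about 5.7 mm. Now I'll twist anticlockwise, about tool -z.

Request:
{"name": "move_arm", "arguments": {"series": [{"grip":0,"xyz":[0,0,0],"angular":[0,0,-0.08]},{"grip":0,"xyz":[0,0,0],"angular":[0,0,-0.17]},{"grip":0,"xyz":[0,0,0],"angular":[0,0,-0.26]},{"grip":0,"xyz":[0,0,0],"angular":[0,0,-0.35]},{"grip":0,"xyz":[0,0,0],"angular":[0,0,-0.35]},{"grip":0,"xyz":[0,0,0],"angular":[0,0,-0.35]}]}}

```text
time_s: 5.5
tcp_pos: [0.5742, -0.1781, 0.1678]
ee_rot: [[0.442, -0.897, 0.005], [-0.897, -0.442, -0.001], [0.003, -0.004, -1.0]]
wrist_force: [-1.8, 2.1, 11.5]
gripper_width: 0.643
gripper_force: 30.0
```

```bash
python3 d.py
```

```text
5.5 [ 0.5742 -0.1781  0.1678] [[0.442, -0.897, 0.0046], [-0.897, -0.442, -0.0014], [0.0033, -0.0036, -1.0]] [ -1.8  23.4  -9.6   0.1 -56.7  28. ] [-1.8   2.12 11.53] [0.91 0.77 0.12] 0.6431616754739156 30.00192484480067
```

Request:
{"name": "move_arm", "arguments": {"series": [{"grip":0,"xyz":[0,0,0.5],"angular":[0,0,-0.09]},{"grip":0,"xyz":[0,0,0.5],"angular":[0,0,-0.18]},{"grip":0,"xyz":[0,0,0.5],"angular":[0,0,-0.27]},{"grip":0,"xyz":[0,0,0.5],"angular":[0,0,-0.36]},{"grip":0,"xyz":[0,0,0.5],"angular":[0,0,-0.45]},{"grip":0,"xyz":[0,0,0.5],"angular":[0,0,-0.54]},{"grip":0,"xyz":[0,0,0.5],"angular":[0,0,-0.63]},{"grip":0,"xyz":[0,0,0.5],"angular":[0,0,-0.72]},{"grip":0,"xyz":[0,0,0.5],"angular":[0,0,-0.72]}]}}

```text
time_s: 6.4
tcp_pos: [0.5743, -0.1779, 0.1675]
ee_rot: [[0.924, -0.382, 0.005], [-0.382, -0.924, -0.001], [0.005, -0.001, -1.0]]
wrist_force: [-2.3, 4.0, 12.7]
gripper_width: 0.643
gripper_force: 30.0
```

```bash
python3 d.py
python3 - <<'E'
from station import r
import cv2,numpy as np
c=r.capture("wrist");cv2.imwrite("pics/w3.png",c["img"][:,:,::-1])
E
```

```text
6.4 [ 0.5743 -0.1779  0.1675] [[0.9242, -0.3818, 0.005], [-0.3818, -0.9242, -0.001], [0.005, -0.001, -1.0]] [ -1.8  23.4  -9.7   0.1 -56.6  69.3] [-2.32  3.98 12.66] [1.1  0.75 0.08] 0.6427577769835849 30.001194681608467
```

View pics/w3.png

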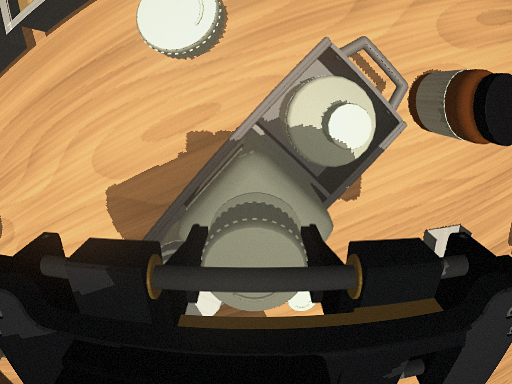

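The wrist has turned 61° with low resistance, and the cap is still gripped and centred at about (255,265). I'll lift gently and watch the force.

Request:
{"name": "move_arm", "arguments": {"series": [{"grip":0,"xyz":[0,0,-3],"angular":[0,0,0]},{"grip":0,"xyz":[0,0,-6],"angular":[0,0,0]},{"grip":0,"xyz":[0,0,-9],"angular":[0,0,0]},{"grip":0,"xyz":[0,0,-12],"angular":[0,0,0]},{"grip":0,"xyz":[0,0,-12],"angular":[0,0,0]}]}}

```text
time_s: 6.95
tcp_pos: [0.5725, -0.1782, 0.1758]
ee_rot: [[0.923, -0.385, -0.001], [-0.385, -0.923, 0.0], [-0.001, 0.0, -1.0]]
wrist_force: [-0.6, 0.2, -1.0]
gripper_width: 0.64
gripper_force: 30.0
```

```bash
python3 d.py
```

```text
6.95 [ 0.5725 -0.1782  0.1758] [[0.923, -0.3848, -0.0006], [-0.3848, -0.923, 0.0], [-0.0005, 0.0002, -1.0]] [ -1.8  23.   -9.   -0.  -58.   69.2] [-0.57  0.2  -0.96] [-0.06 -0.01  0.03] 0.6401972114568006 29.99984615147696
```

It came free with no pull on the bottle. Now lifting 100 mm.

Request:
{"name": "move_arm", "arguments": {"series": [{"grip":0,"xyz":[0,0,-8],"angular":[0,0,0]},{"grip":0,"xyz":[0,0,-18],"angular":[0,0,0]},{"grip":0,"xyz":[0,0,-33],"angular":[0,0,0]},{"grip":0,"xyz":[0,0,-50],"angular":[0,0,0]},{"grip":0,"xyz":[0,0,-68],"angular":[0,0,0]},{"grip":0,"xyz":[0,0,-85],"angular":[0,0,0]},{"grip":0,"xyz":[0,0,-97],"angular":[0,0,0]},{"grip":0,"xyz":[0,0,-102],"angular":[0,0,0]},{"grip":0,"xyz":[0,0,-102],"angular":[0,0,0]},{"grip":0,"xyz":[0,0,-102],"angular":[0,0,0]}]}}

```text
time_s: 7.95
tcp_pos: [0.5723, -0.178, 0.2772]
ee_rot: [[0.923, -0.385, -0.001], [-0.385, -0.923, 0.0], [-0.002, 0.0, -1.0]]
wrist_force: [0.3, -0.0, 0.1]
gripper_width: 0.645
gripper_force: 30.0
```

```bash
python3 d.py
python3 - <<'E'
from station import r
import cv2,numpy as np
a=r.capture("scene")["img"][100:220,110:270,::-1];b=r.capture("wrist")["img"][:,:,::-1]
cv2.imwrite("pics/end.png",np.hstack([cv2.resize(a,(400,300)),cv2.resize(b,(400,300))]))
E
```

```text
7.95 [ 0.5723 -0.178   0.2772] [[0.923, -0.3848, -0.0015], [-0.3848, -0.923, 0.0005], [-0.0016, 0.0002, -1.0]] [ -1.8  18.5  -0.5  -0.  -71.1  69.2] [ 0.33 -0.04  0.1 ] [ 0.    0.09 -0.01] 0.6452873424296727 29.9998546209099
```

View pics/end.png

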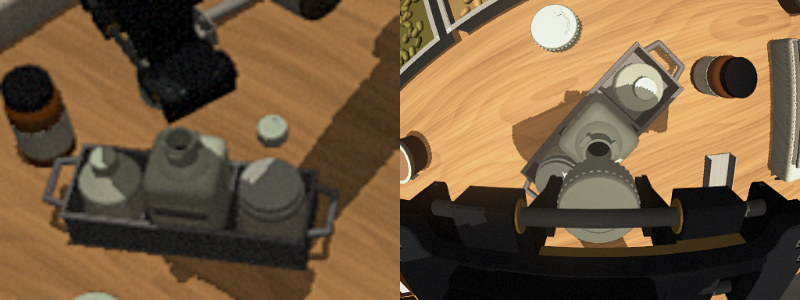

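The bottle stands open in its well, with its mouth at about (183,137) in the left half. The cap is held level in the fingers, at about (598,200) in the right half. Handing in.

```bash
python3 -c "
from station import r
print(r.finish_job())"
```

```text
the job is handed in; nothing more can be done
None
```

The cap was pressed, twisted about 61° and lifted off; it is held level about 10 cm above the mouth of the bottle, which still stands in its well, and the job is handed in (no verdict was returned).

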